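Hook the cast clamp's return spring onto its post

TASK

Take the spring puller out of its stand, hook it into the outer eye of the loose return spring's end link, stretch the spring and set the link's inner eye over the mushroom-headed anchor post so that it sits around the neck below the head. Ease the pull off gently, unhook the puller and put it back upright in its stand, guard down on the wood. Touch the spring and the post only with the puller, without force or snapping, do not overstretch the spring, and leave everything else as it is.

Things in the scene. Friction and masses are not known exactly. Their poses are not given: they have to be found in the camera images.
- clamp: Cast clamp, fixed: aluminium base plate 330 x 110 x 10 mm with a 165 mm tall white plaster model between two cheeks at one end (x = -175 mm) and the return spring before it. Origin on the bench; +x runs along the plate away from the model (plate ends at x = +90 mm), the way the spring is stretched. The spring's swivel is at x = -80 mm, y = 0.
- spring: The spring's swivel, a 17 mm steel eye; origin on its vertical axis, 45 mm above the bench. +x: horizontal direction of the spring, which turns freely about the vertical; slack, it points 20 to 38 degrees left of the clamp's +x, beside the post. The 16 mm coil also bends up (2.5 N m per rad at the swivel: 2 to 3 N lift the free end 20 mm), hardly down (3 degrees), and springs back level.
- end_link (a joint): Stretch of the spring in m, 0 when slack. The pull is 2.6 N at 0 and grows by 130 N/m (7 N at 0.035). Above 0.052 the spring is ruined. Setting the eye centrally over the post takes 0.028 to 0.046, depending on where the post stands; seated round the neck, 45 mm above the bench, the stretch is about 3.5 mm less.
- anchor_eye (a point): Centre (half thickness) of the anchor eye, the inner, coil-side one of two rectangular openings in the flat steel end link (61 long, 28 wide, 5 mm thick, level) at the spring's free end. Opening 15 mm along the spring, 20 mm across. 82.75 mm plus the stretch from the swivel axis.
- pull_eye (a point): Centre of the pull eye, the outer opening of the end link, 24 mm along the spring, 16 mm across, for the puller's hook. 31.5 mm beyond anchor_eye; a 12 mm bar lies between the two. The outer 5 mm bar, on which the hook pulls, has its inner face 12 mm beyond this point.
- anchor: Foot of the anchor post, fixed, 42 x 22 x 9 mm; origin on the plate's top (10 mm above the bench), on the clamp's x axis 118 to 122 mm from the swivel; +x as the clamp's. The post is clamped in its slot up to 7 mm either way along x (not measured: see or feel it). Post: neck 8 mm thick, mushroom head 12 mm across, 40 to 46 mm above the origin, flat-topped, edge broken by 1 mm.
- stand: Wooden stand for the puller, fixed, 74 x 74 x 68 mm, with a square hole 29 x 29 mm, 62 mm deep, in the middle of its top. Origin at the centre of its underside; faces square to x and y.
- puller: Spring puller, loose, 0.1 to 0.16 kg, standing hook down in the stand. Origin: centre of the underside of its square steel guard (38 x 38 x 4 mm), which rests on the stand's top. Above, a wooden handle 22 x 22 mm, z = +4 to +64 mm, faces square to x and y (grip it firmly), then a 26 mm cap to +72 mm. Below, a 7 mm shaft on the z axis to z = -40 mm with collar and hook. The hook points along +x.
- hook_toe (a point): Middle of the top face of the puller's hook toe, 6.5 mm from the shaft axis along the puller's +x, 35 mm below the guard's underside. Toe 7 mm wide, 5 mm thick, ends 10 mm from the axis. 13 mm above its top is the underside of a collar (22 mm across, 4 mm thick), wider than the pull eye: it rests on the link and can press it down. Hooked, the pull eye's outer bar lies here, against the shaft.
- small_cast: small pinkish plaster cast, a rounded cone 72 mm wide and 110 mm tall; bystander
- mixing_bowl: dark rubber mixing bowl, 90 mm across, 50 mm tall; bystander
- sanding_block: dark grey sanding block 70 x 45 x 28 mm; bystander
- jar: white jar, 56 mm across, 75 mm tall; bystander
- marker_tin: aluminium tin, 60 mm across, 60 mm tall; bystander

How it is judged:
By the outcome, as a careful person would: the job done as asked, in the order asked, and still so for the second after the job is handed in, with the robot touching nothing.
It also fails if it takes over 72 s, if anything falls off the work surface, if the arm or the gripper's body presses on something with over 40 N, if the wrist force passes 120 N, or if a joint passes its speed limit or range.

ROBOT

A 6-joint arm with a two-finger parallel gripper is mounted at the origin on the work surface. World frame = base frame: x ahead of the robot, y to its left, z up, the work surface at z = 0. Lengths are in m, angles in degrees, forces in N, time in s.
With the tool pointing down it reaches from about 0.375 to 0.925 m from the base axis. Payload 5.7 kg.
Tool frame: the origin (TCP) lies at the very end of the fingers, on their centre line; the grasp point (between the pads) lies 19 mm behind it; z points along the fingers, y is the line along which they close (so a half turn about z gives the same grasp; the last joint's range is limited). The gripper opens to 88 mm and grips with 3 to 60 N. Pads are 20 mm wide; open, the fingers measure 115 mm over their backs; the gripper's body (75 mm by 178 mm) begins 61 mm behind the grasp point.
Start: joints at [-81.767, 20.558, 86.54, -0, 72.909, -6.595], TCP at [0.154, -0.58, 0.223] pointing down, gripper open.
Joint ranges: [-170.27, 170.27], [-57.76, 135], [12.27, 136.19], [-55.21, 235.2], [11.17, 155.16], [-170.74, 170.74]. Speed limits (degrees/s): [136.94, 136.94, 180, 180, 180, 180].

INTERFACE

Orientations are given as a 3x3 rotation matrix whose columns are the frame's x, y, z axes.
In Python, from workcell import env gives the robot as it stands. The module is installed in compiled form; this text tells all that it offers.
- The arm moves only by the shell command python3 -m handwheel 'ROWS' [OPENING] [FORCE]. ROWS is JSON, one flat list of numbers, 4 for each row, row after row: the shift along the tool's x, y, z in m, then the turn about the tool's z in rad. In form: [tx, ty, tz, twist, tx, ty, tz, twist, ...]. A call has 1 to 5 rows; each row shifts and turns the commanded pose from where the row before left it, along the tool's axes as they then stand; what a row does not reach is not made up. A row lasts 1/10 s, in which the tool goes at most 50 mm and 8.59 degrees, less where a joint would pass 70% of its speed; a pose out of reach is approached as far as the arm can. A call with a gripper value outside its range is refused whole. OPENING is the opening, from 0 (shut) to 1 (fully open), set as the call begins (- or left out, the last holds). The fingers move at their own pace and stop on an object; FORCE is the grip in N (left out, the last holds). Time passes only in rows, so rows that do not move let the fingers close. It gives the time, the measured TCP pose, the force, the opening and the grip force at its end, in the units of the state.
- env.get_obs(): the state, without advancing time (a new reading comes with each control period).
- env.snapshot(name): name is "scene" or "top" or "wrist"; returns (picture, depth): 420x560x3 uint8, red, green, blue; 420x560 float32, m along the optical axis (not along the pixel's ray), 0 where there is no reading.
- env.camera_info(name): a dict with "K" (3x3 intrinsics, pixels), "R" (3x3) and "t" (3): a world point X has camera coordinates R X + t. Camera axes: x right, y down, z forward; pixel columns grow to the right and rows downward; lengths in m; the calibration is good to about 2 mm. The wrist camera is an equidistant fisheye: a pixel r from the principal point sees the ray r / f radians off the axis. A picture is of the moment at which its call begins: read the wrist's pose just before it. camera_info takes no time and is no camera call; for the wrist camera it gives the pose at the moment of the call.
- env.finish_job(): hands the job in; it is judged then, once.
The state is a dict: "clock": time; "joint_pos": joint angles; "joint_velocities": joint speeds; "joint_efforts": joint torques, N m; "tcp_pos": TCP position; "tool_rot": TCP orientation; "wrist_force": force on the tool from outside, world axes, zero at the start; "moment": the same for the moment, N m; "grip_width": opening from 0.0 (shut) to 1.0 (fully open); "gripper_force": force on a finger pad.
Only numpy, scipy, OpenCV 4.12 (cv2) and the standard library are available. Lean on these libraries where they do the work, as an engineer would, in place of code of your own. Each camera call takes 0.05 s, during which the arm holds its last target. There are 200 camera calls.

## Working session

There is one attempt and no reset: what is moved stays moved. The work goes in short steps, Python scripts to look and compute and a shell command to move; the robot and the scene stay as the last step left them, time stands still between calls to the robot, and variables do not carry over. Pictures are saved under pics/ and viewed, at most 10 in all, crops included, and the job is handed in when it is done.

```bash
mkdir -p pics; cat > h.py <<'E'
import numpy as np, cv2
from workcell import env
def snap(n,f=None):
    ci=env.camera_info(n); im,d=env.snapshot(n)
    if f: cv2.imwrite('pics/'+f,im[:,:,::-1])
    np.savez('%s.npz'%(f or n),im=im,d=d,K=ci['K'],R=ci['R'],t=ci['t'])
    return im,d,ci
def world(d,ci):
    K,R,t=[np.array(ci[k]) for k in 'KRt']
    v,u=np.mgrid[:d.shape[0],:d.shape[1]]
    P=np.stack([(u-K[0,2])/K[0,0]*d,(v-K[1,2])/K[1,1]*d,d],-1)
    return (P-t.ravel())@R
E
python3 - <<'E'
from h import *
for n in('top','scene'):
    im,d,ci=snap(n,n+'1.png'); print(n,np.array(ci['K']).round(1).tolist(),np.array(ci['R']).round(3).tolist(),np.array(ci['t']).round(3).tolist())
o=env.get_obs(); print(o['tcp_pos'],o['tool_rot'],o['wrist_force'],o['clock'])
E
```

```text
top [[416.4, 0.0, 280.0], [0.0, 416.4, 207.5], [0.0, 0.0, 1.0]] [[0.084, -0.996, 0.002], [-0.973, -0.082, -0.217], [0.217, 0.016, -0.976]] [-0.056, 0.584, 0.892]
scene [[447.6, 0.0, 277.3], [0.0, 447.6, 208.9], [0.0, 0.0, 1.0]] [[0.1, 0.995, -0.0], [0.807, -0.081, -0.585], [-0.582, 0.058, -0.811]] [-0.045, -0.419, 1.429]
[ 0.15346199 -0.57940935  0.22190766] [[ 9.66697926e-01  2.55920025e-01 -2.45608662e-04]
 [ 2.55920084e-01 -9.66696604e-01  1.60843313e-03]
 [ 1.74201189e-04 -1.61772516e-03 -9.99998676e-01]] [-0.59220487  0.22019168 -0.69796683] 0.1
```

View pics/top1.png

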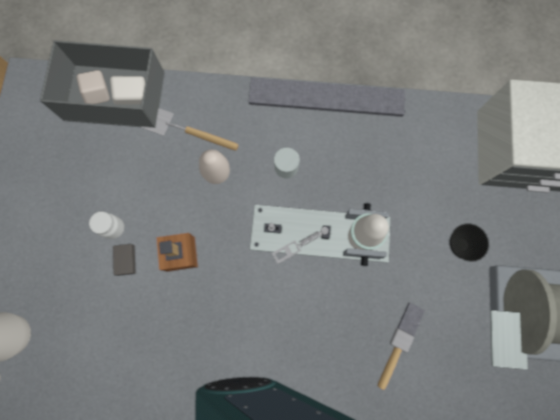

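View pics/scene1.png

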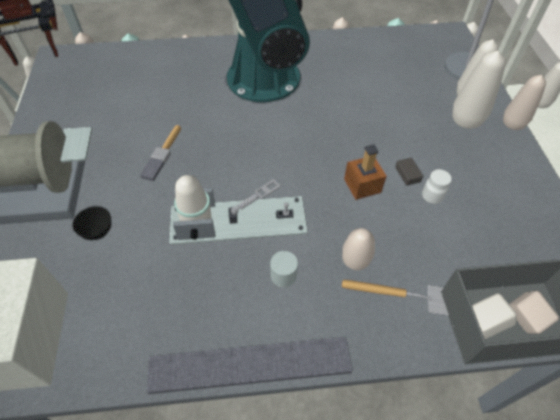

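The top view shows the clamp at (320,233), with its +x to the image left (world +y). The spring's link is at (287,253), the post at (272,228) and the stand with the puller at (177,252).

```bash
python3 - <<'E'
from h import *
for n in('top','scene'):
    z=np.load(n+'1.png.npz'); W=world(z['d'],z)
    def seg(lab,u0,u1,v0,v1,z0,z1):
        S=W[v0:v1,u0:u1].reshape(-1,3); S=S[(S[:,2]>z0)&(S[:,2]<z1)]
        if len(S)<4: print(n,lab,len(S));return
        r=cv2.minAreaRect((S[:,:2]*1000).astype(np.float32))
        print(n,lab,len(S),'z',np.median(S[:,2]).round(4),'mean',S.mean(0).round(4),'rect',np.round(r[0],1),np.round(r[1],1),round(r[2],1))
    if n=='top': B=dict(st=(150,205,225,280),pl=(240,400,195,275),li=(270,312,232,270),po=(262,284,218,240),sw=(312,336,222,242))
    else: B=dict(st=(335,395,140,205),pl=(160,315,190,250),li=(235,290,175,222),po=(270,300,195,225),sw=(222,245,200,225))
    seg('bench',*B['st'],-.01,.01)
    seg('standtop',*B['st'],.06,.07); seg('guard',*B['st'],.0685,.078); seg('cap',*B['st'],.132,.15); 
    seg('plate',*B['pl'],.006,.014); seg('link',*B['li'],.035,.06); seg('head',*B['po'],.048,.065); seg('foot',*B['po'],.016,.025); seg('swivel',*B['sw'],.035,.06)
t=cv2.imread('pics/top1.png'); s=cv2.imread('pics/scene1.png')
a=cv2.resize(t[190:285,150:410],None,fx=3,fy=3,interpolation=2); b=cv2.resize(s[140:250,160:400],None,fx=2.6,fy=2.6,interpolation=2)
c=np.zeros((a.shape[0]+b.shape[0],800,3),np.uint8); c[:a.shape[0],:a.shape[1]]=a; c[a.shape[0]:,:b.shape[1]]=b
cv2.imwrite('pics/c1.png',c); print(c.shape)
E
```

```text
top bench 1682 z 0.0001 mean [4.713e-01 2.308e-01 2.000e-04] rect [472.3 232.2] [131.7 134.9] 5.6
top standtop 682 z 0.0677 mean [0.4665 0.2161 0.0675] rect [467.7 220.6] [74.3 74.4] 13.3
top guard 412 z 0.0701 mean [0.466  0.2176 0.0704] rect [467.6 220.5] [73.7 74.3] 13.4
top cap 160 z 0.1396 mean [0.4667 0.2204 0.1394] rect [466.9 221. ] [26.5 25.7] 13.1
top plate 3857 z 0.0098 mean [ 0.5453 -0.0711  0.0098] rect [545.1 -99.6] [346.9 111.4] 89.1
top link 296 z 0.0481 mean [ 0.4972 -0.0415  0.048 ] rect [500.1 -45.5] [ 28.1 100.1] 34.1
top head 22 z 0.0547 mean [0.5461 0.0107 0.0553] rect [546.1  11. ] [9.5 9.3] 5.7
top foot 133 z 0.019 mean [0.5454 0.0074 0.0191] rect [546.3   8. ] [21.4 41.2] 2.3
top swivel 181 z 0.0476 mean [ 0.5401 -0.1093  0.0457] rect [ 541.6 -106.4] [31.2 53.1] 18.5
scene bench 2467 z 0.0006 mean [0.4165 0.2365 0.0007] rect [415.7 242.6] [167.4 240. ] 80.0
scene standtop 435 z 0.0678 mean [0.4757 0.2168 0.0673] rect [466.  221.2] [77.9 77.4] 12.2
scene guard 310 z 0.0703 mean [0.4732 0.217  0.0708] rect [466.9 220. ] [74.1 74.7] 12.9
scene cap 110 z 0.1399 mean [0.4672 0.221  0.1396] rect [465.9 222. ] [26.6 26.7] 9.7
scene plate 3239 z 0.0106 mean [ 0.5508 -0.0748  0.0105] rect [ 532.4 -117. ] [356.9 153.5] 85.5
scene link 387 z 0.0487 mean [ 0.5103 -0.0507  0.0487] rect [507.8 -51. ] [ 92.6 129.3] 3.5
scene head 21 z 0.0555 mean [0.546  0.0109 0.0553] rect [545.  11.] [ 9.6 10.8] 83.7
scene foot 120 z 0.0197 mean [0.5461 0.0087 0.02  ] rect [538.2  19.2] [38.  67.4] 30.1
scene swivel 147 z 0.0476 mean [ 0.5433 -0.1099  0.0467] rect [ 541.5 -107. ] [30.1 46.2] 14.8
(571, 800, 3)
```

View pics/c1.png

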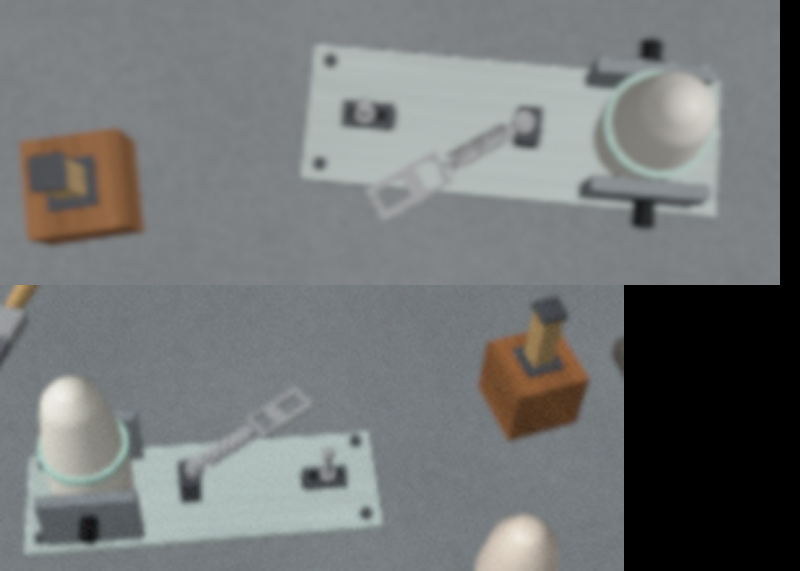

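The crop confirms the link at top pixel (287,253), the post at (272,228) and the stand with its hook hidden. Stand yaw is 13.3° mod 90, its centre is (0.467,0.2205), and the heights check at 0.068 and 0.140. Next I move over the spring for a closer look.

```bash
R='[0.0315,-0.0289,-0.0039,0,0.0315,-0.0289,-0.0039,0,0.0315,-0.0289,-0.0039,0,0.0315,-0.0289,-0.0039,0,0.0315,-0.0289,-0.0039,0]'
python3 -m handwheel '[0.0315,-0.0289,-0.0039,0,0.0315,-0.0289,-0.0039,0,0.0315,-0.0289,-0.0039,0,0.0315,-0.0289,-0.0039,0,0.0315,-0.0289,-0.0039,0]'
python3 -m handwheel '[0.0315,-0.0289,-0.0039,0,0.0315,-0.0289,-0.0039,0,0.0315,-0.0289,-0.0039,0,0.0315,-0.0289,-0.0039,0,0.0315,-0.0289,-0.0039,0]'
python3 -m handwheel '[0.0315,-0.0289,-0.0039,0,0.0315,-0.0289,-0.0039,0,0.0315,-0.0289,-0.0039,0,0.0315,-0.0289,-0.0039,0,0.0315,-0.0289,-0.0039,0]'
python3 -m handwheel '[0,0,0,0,0,0,0,0,0,0,0,0]'
python3 - <<'E'
from h import *
im,d,ci=snap('wrist','w1.png'); print({k:np.array(v).round(3).tolist() for k,v in ci.items()})
o=env.get_obs(); print(o['tcp_pos'],o['tool_rot'].round(4) if hasattr(o['tool_rot'],'round') else o['tool_rot'],o['wrist_force'])
C=-np.array(ci['R']).T@np.array(ci['t']); print('cam',C)
E
```

```text
clock: 0.6
tcp_pos: [0.2693, -0.3982, 0.242]
tool_rot: [[0.967, 0.255, -0.0], [0.255, -0.967, 0.001], [0.0, -0.001, -1.0]]
wrist_force: [0.7, -0.7, 0.4]
grip_width: 1.002
gripper_force: 0.0
clock: 1.1
tcp_pos: [0.3845, -0.2183, 0.2617]
tool_rot: [[0.967, 0.256, -0.0], [0.256, -0.967, 0.0], [-0.0, -0.0, -1.0]]
wrist_force: [1.0, -0.1, -0.2]
grip_width: 1.003
gripper_force: 0.0
clock: 1.6
tcp_pos: [0.4998, -0.0383, 0.2811]
tool_rot: [[0.967, 0.256, -0.0], [0.256, -0.967, 0.0], [-0.0, -0.0, -1.0]]
wrist_force: [0.5, -0.6, 0.9]
grip_width: 0.999
gripper_force: 0.0
clock: 1.9
tcp_pos: [0.4984, -0.0407, 0.2807]
tool_rot: [[0.967, 0.256, -0.001], [0.256, -0.967, -0.0], [-0.001, -0.0, -1.0]]
wrist_force: [0.2, 0.0, 0.8]
grip_width: 0.997
gripper_force: 0.0
{'K': [[325.192, 0.0, 279.556], [0.0, 325.192, 214.035], [0.0, 0.0, 1.0]], 'R': [[0.255, -0.967, -0.001], [-0.932, -0.246, 0.268], [-0.259, -0.068, -0.963]], 't': [-0.165, 0.407, 0.571]}
[ 0.49841597 -0.04095473  0.28079228] [[ 9.670e-01  2.547e-01 -1.200e-03]
 [ 2.547e-01 -9.670e-01 -1.000e-04]
 [-1.200e-03 -2.000e-04 -1.000e+00]] [ 0.15823488 -0.1717504  -0.37273817]
cam [ 0.5694536  -0.02110966  0.44151807]
```

View pics/w1.png

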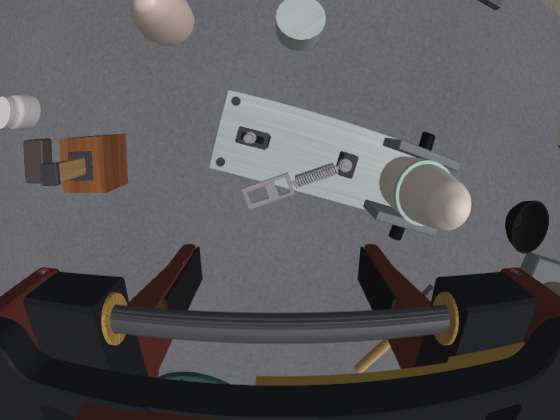

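The wrist view is clear: link at (268,190), post at (250,137), swivel at (346,165), handle at (72,170). I'll rectify at the link and post heights.

```bash
cat >> h.py <<'E'
def wproj(X,ci):
    K,R,t=[np.array(ci[k],float) for k in 'KRt']
    c=np.asarray(X)@R.T+t.ravel(); rho=np.hypot(c[...,0],c[...,1]); th=np.arctan2(rho,c[...,2]); s=th/np.maximum(rho,1e-9)
    return K[0,0]*s*c[...,0]+K[0,2],K[1,1]*s*c[...,1]+K[1,2]
def rect(im,ci,z,x0,x1,y0,y1,mm=0.0005):
    # image up=+x, left=+y
    xs=np.arange(x1,x0,-mm); ys=np.arange(y1,y0,-mm)
    X=np.stack(np.broadcast_arrays(xs[:,None],ys[None,:],z),-1)
    u,v=wproj(X,ci); return cv2.remap(im,u.astype(np.float32),v.astype(np.float32),cv2.INTER_CUBIC)
def wworld(d,ci):
    K,R,t=[np.array(ci[k],float) for k in 'KRt']
    v,u=np.mgrid[:d.shape[0],:d.shape[1]]; a=(u-K[0,2])/K[0,0]; b=(v-K[1,2])/K[1,1]; th=np.hypot(a,b)
    s=np.tan(th)/np.maximum(th,1e-9)
    P=np.stack([a*s*d,b*s*d,d],-1); return (P-t.ravel())@R
E
python3 - <<'E'
from h import *
z=np.load('w1.png.npz'); W=wworld(z['d'],z)
def seg(lab,u0,u1,v0,v1,z0,z1):
    S=W[v0:v1,u0:u1].reshape(-1,3); S=S[(S[:,2]>z0)&(S[:,2]<z1)]
    r=cv2.minAreaRect((S[:,:2]*1000).astype(np.float32))
    print(lab,len(S),'z',np.median(S[:,2]).round(4),'mean',S.mean(0).round(4),'rect',np.round(r[0],1),np.round(r[1],1),round(r[2],1))
seg('head',238,268,125,150,.05,.065);seg('foot',228,278,120,155,.016,.022);seg('link',236,294,172,212,.04,.055);seg('link+',230,360,140,212,.04,.06);seg('swiv',334,360,148,180,.04,.06)
seg('plate',200,400,85,215,.006,.014);seg('cap',30,100,145,195,.132,.15);seg('stand',50,135,125,200,.062,.07)
a=rect(z['im'],z,0.0475,.47,.58,-.13,.03); b=rect(z['im'],z,0.056,.47,.58,-.13,.03)
c=np.vstack([cv2.resize(a[:, :],None,fx=1.3,fy=1.3),cv2.resize(b,None,fx=1.3,fy=1.3)])[:,:,::-1]
for k in range(0,16): cv2.line(c,(k*26,0),(k*26,5),(0,0,255),1)
for k in range(0,11): cv2.line(c,(0,k*26),(5,k*26),(0,0,255),1)
cv2.imwrite('pics/r1.png',c); print(c.shape)
E
```

```text
head 81 z 0.0545 mean [0.5457 0.0121 0.0544] rect [545.4  12.1] [10.8 10.9] 13.8
foot 424 z 0.018 mean [0.546  0.0088 0.0181] rect [545.4  10. ] [41.7 22.6] 89.9
link 722 z 0.0469 mean [ 0.4881 -0.0269  0.0467] rect [488.5 -28.3] [28.5 63.9] 33.9
link+ 1391 z 0.0475 mean [ 0.5079 -0.0533  0.048 ] rect [512.6 -56.6] [ 86.7 133.8] 10.5
swiv 188 z 0.0496 mean [ 0.5433 -0.1078  0.0497] rect [ 541.7 -108.1] [23.5 22.9] 21.5
plate 12151 z 0.0088 mean [ 0.5475 -0.0561  0.0089] rect [544.9 -70.8] [261.1 111.1] 89.6
cap 418 z 0.1387 mean [0.4672 0.2207 0.1383] rect [466.5 223.2] [26.  27.9] 12.3
stand 1742 z 0.067 mean [0.4698 0.2153 0.0669] rect [466.8 222.9] [74.8 76.3] 12.6Traceback (most recent call last):
  File "<stdin>", line 11, in <module>
cv2.error: OpenCV(4.12.0) :-1: error: (-5:Bad argument) in function 'line'
> Overload resolution failed:
>  - Layout of the output array img is incompatible with cv::Mat
>  - Expected Ptr<cv::UMat> for argument 'img'
```

```bash
python3 -m handwheel '[0.0052,-0.0374,0.0157,0.03,0.0052,-0.0374,0.0157,0,0.0052,-0.0374,0.0157,0,0.0052,-0.0374,0.0157,0,0.0052,-0.0374,0.0157,0]' >/dev/null
python3 -m handwheel '[0.0052,-0.0374,0.0157,0,0.0052,-0.0374,0.0157,0,0,0,0,0,0,0,0,0,0,0,0,0]'
python3 - <<'E'
from h import *
snap('wrist','w2.png')
z=np.load('w2.png.npz'); W=wworld(z['d'],z)
S=W.reshape(-1,3); m=(abs(S[:,0]-.467)<.06)&(abs(S[:,1]-.221)<.06)
for a,b in((.062,.07),(.0685,.075),(.132,.15)):
    Q=S[m&(S[:,2]>a)&(S[:,2]<b)]
    if len(Q)>5:
        r=cv2.minAreaRect((Q[:,:2]*1000).astype(np.float32)); print(a,len(Q),Q.mean(0).round(4),np.round(r[0],1),np.round(r[1],1),r[2])
E
```

```text
clock: 2.95
tcp_pos: [0.4748, 0.2215, 0.1718]
tool_rot: [[0.974, 0.225, 0.001], [0.225, -0.974, -0.0], [0.0, 0.0, -1.0]]
wrist_force: [0.0, -0.2, 0.3]
grip_width: 0.997
gripper_force: 0.0
0.062 4658 [0.4738 0.2239 0.0668] [466.4 222.8] [74.3 74.6] 13.249105453491211
0.0685 895 [0.4741 0.2248 0.0707] [470.6 223.2] [60.5 70.9] 11.338729858398438
0.132 1565 [0.4672 0.2236 0.1384] [466.2 223.5] [26.7 26. ] 13.806587219238281
```

View pics/w2.png

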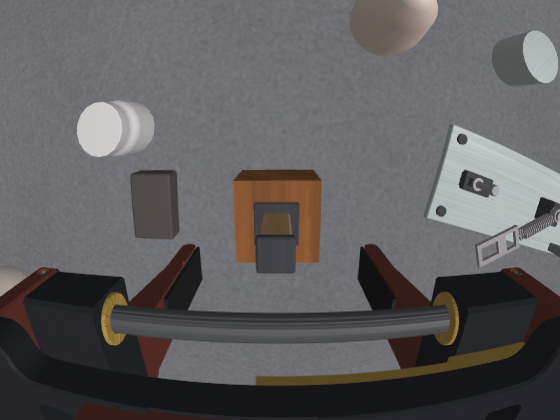

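```bash
python3 -m handwheel '[-0.0079,-0.0028,0.0,0,0,0,0.025,0,0,0,0.03,0,0,0,0.025,0,0,0,0.0145,0]' >/dev/null
python3 -m handwheel '[0,0,0,0,0,0,0,0]'
python3 -m handwheel '[0,0,0,0,0,0,0,0,0,0,0,0,0,0,0,0,0,0,0,0]' 0 20 >/dev/null
python3 -m handwheel '[0,0,0,0,0,0,0,0,0,0,0,0,0,0,0,0,0,0,0,0]' 0 60
```

```text
clock: 3.7
tcp_pos: [0.466, 0.2236, 0.0773]
tool_rot: [[0.974, 0.226, 0.0], [0.226, -0.974, 0.0], [0.0, -0.0, -1.0]]
wrist_force: [0.3, 0.1, -0.2]
grip_width: 0.999
gripper_force: 0.0
clock: 4.7
tcp_pos: [0.4658, 0.224, 0.0766]
tool_rot: [[0.974, 0.227, -0.0], [0.227, -0.974, 0.0], [-0.0, -0.0, -1.0]]
wrist_force: [0.2, -0.8, -0.3]
grip_width: 0.255
gripper_force: 96.8
```

```bash
python3 -m handwheel '[0,0,-0.01,0,0,0,-0.02,0,0,0,-0.03,0,0,0,-0.03,0,0,0,-0.03,0]' >/dev/null
python3 -m handwheel '[0,0,0,0,0,0,0,0]'
python3 - <<'E'
from h import *
o=[]
for n in('top','scene'):
    im,d,ci=snap(n,n+'2.png'); K,R,t=[np.array(ci[k]) for k in'KRt']
    c=R@np.array([.466,.224,.165])+t.ravel(); u,v=(K@c)[:2]/c[2]; print(u,v)
    u,v=int(u),int(v); o.append(cv2.resize(im[v-40:v+40,u-40:u+40,::-1],(400,400),interpolation=2))
cv2.imwrite('pics/c2.png',np.hstack(o))
E
```

```text
clock: 5.4
tcp_pos: [0.4662, 0.2241, 0.1974]
tool_rot: [[0.974, 0.227, 0.002], [0.227, -0.974, 0.001], [0.002, -0.0, -1.0]]
wrist_force: [0.9, -0.6, -1.9]
grip_width: 0.258
gripper_force: 96.8
160.66305970100882 245.59631955118473
374.2978054197699 140.88105159690056
```

View pics/c2.png

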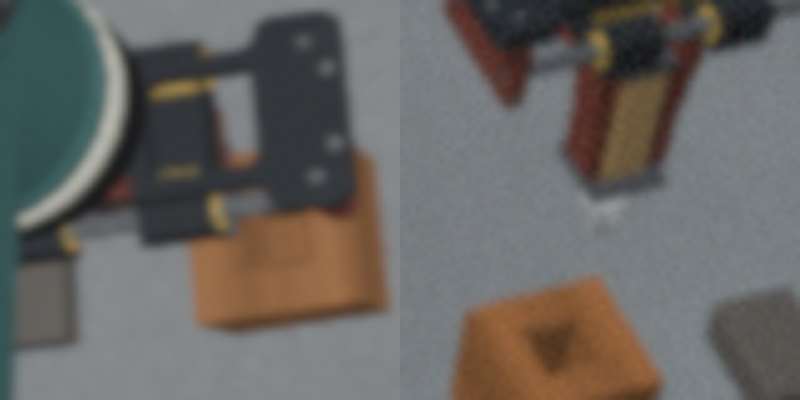

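The puller is held and lifted clear, with its collar faintly visible at (605,215), but the hook direction is not readable. I'll raise it for a flatter view.

```bash
python3 -m handwheel '[0,0.01,-0.045,0,0,0.01,-0.045,0,0,0.01,-0.045,0,0,0.01,-0.045,0,0,0.01,-0.045,0]' >/dev/null
python3 -m handwheel '[0,0.03,-0.03,0,0,0.03,-0.03,0,0,0,0,0,0,0,0,0]'
python3 - <<'E'
from h import *
p=np.array(env.get_obs()['tcp_pos']); im,d,ci=snap('scene','scene3.png'); K,R,t=[np.array(ci[k]) for k in'KRt']
def pr(X):
    c=R@X+t.ravel(); return (K@c)[:2]/c[2]
u,v=pr(p-[0,0,.04]).astype(int); o=cv2.resize(im[v-25:v+25,u-33:u+33,::-1],(792,600),interpolation=2)
cv2.imwrite('pics/c3.png',o); print(u,v)
tr=np.array(env.get_obs()['tool_rot']); 
for nme,off in(('axis',0*p),('+x',tr[:,0]),('-x',-tr[:,0]),('+y',tr[:,1]),('-y',-tr[:,1])): print(nme,((pr(p-[0,0,.0086+.0375]+.009*off)-[u-33,v-25])*12).round())
E
```

```text
clock: 6.4
tcp_pos: [0.491, 0.1166, 0.4804]
tool_rot: [[0.974, 0.225, -0.002], [0.225, -0.974, 0.0], [-0.002, -0.001, -1.0]]
wrist_force: [0.2, 0.8, -2.3]
grip_width: 0.255
gripper_force: 96.7
345 45
axis [394. 341.]
+x [418. 376.]
-x [369. 306.]
+y [338. 353.]
-y [449. 329.]
```

View pics/c3.png

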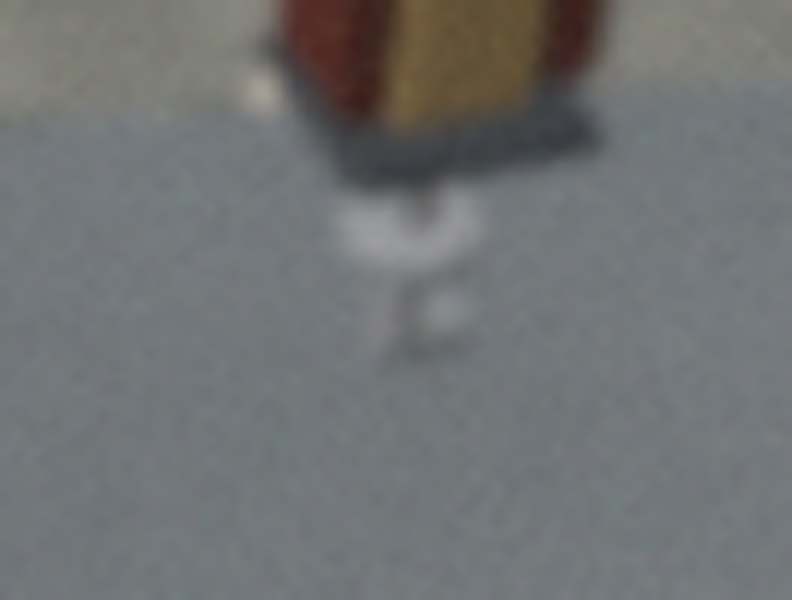

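The toe shows bright at (450,310), which is the −tool-y side, so the hook points at about 103°. That is along the closing line, which suits the pull. I'll turn it to the spring's direction (about 124°) and hover beside the link for a close measurement.

```bash
python3 -m handwheel '[-0.0108,0.0182,0.0413,0,-0.0108,0.0182,0.0413,0,-0.0108,0.0182,0.0413,0,-0.0108,0.0182,0.0413,0,-0.0108,0.0182,0.0413,0]' >/dev/null
python3 -m handwheel '[-0.0108,0.0182,0.0413,0,-0.0108,0.0182,0.0413,0,-0.0108,0.0182,0.0413,0,0,0,0,-0.122,0,0,0,-0.122]' >/dev/null
python3 -m handwheel '[0,0,0,-0.122,0,0,0,0,0,0,0,0]'
python3 - <<'E'
from h import *
im,d,ci=snap('wrist','w4.png'); W=wworld(d,ci)
g=rect(im,ci,.0475,.45,.58,-.13,.04,.00025)[:,:,::-1]
cv2.imwrite('pics/r4.png',np.ascontiguousarray(g)); print(g.shape)
S=W.reshape(-1,3)
def seg(lab,c,r,a,b):
    Q=S[(np.hypot(S[:,0]-c[0],S[:,1]-c[1])<r)&(S[:,2]>a)&(S[:,2]<b)]
    if len(Q)<5: print(lab,len(Q));return
    rr=cv2.minAreaRect((Q[:,:2]*1000).astype(np.float32)); print(lab,len(Q),Q.mean(0).round(4),np.round(rr[0],1),np.round(rr[1],1),round(rr[2],1))
seg('head',(.546,.011),.012,.05,.06);seg('foot',(.546,.009),.03,.016,.022);seg('link',(.488,-.028),.034,.042,.052);seg('sw',(.544,-.11),.012,.045,.06)
E
```

```text
clock: 7.75
tcp_pos: [0.4385, -0.0434, 0.1503]
tool_rot: [[0.83, 0.558, -0.003], [0.558, -0.83, 0.001], [-0.002, -0.002, -1.0]]
wrist_force: [0.7, -0.0, -0.5]
grip_width: 0.252
gripper_force: 96.8
(520, 680, 3)
head 176 [0.5448 0.0122 0.0545] [544.8  12.5] [11.5 11.3] 7.1
foot 885 [0.5442 0.0091 0.0182] [545.3   9.8] [42.  21.9] 89.5
link 1678 [ 0.4884 -0.0275  0.0467] [489.1 -28.7] [28.3 64.5] 34.4
sw 302 [ 0.5433 -0.1087  0.0505] [ 543.4 -108.6] [16.3 17.7] 18.1
```

View pics/r4.png

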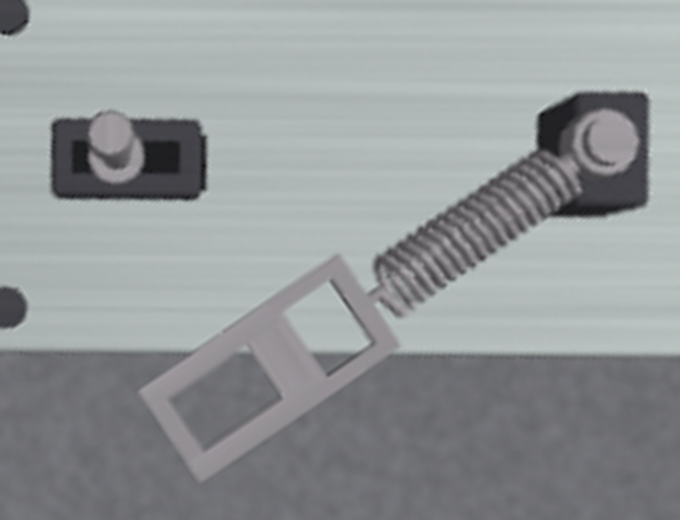

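The rectified view (0.25 mm/px) puts the link centre at (269,369) and the pull eye at (226,399), which is (0.480,−0.0165). The spring angle is 34.6° off, with the swivel at (0.545,−0.110) and the post at (0.545,0.012). The link length checks at 60.5 mm. Next I go over the pull eye and descend.

```bash
python3 -m handwheel '[0.025,0.002,0,0,0.025,0.002,0.01,0,0,0,0.02,0,0,0,0.015,0,0,0,0.005,0]' >/dev/null
python3 -m handwheel '[0,0,0,0,0,0,0,0]'
python3 - <<'E'
from h import *
o=env.get_obs();print(o['tcp_pos'],o['wrist_force'])
im,d,ci=snap('wrist','w5.png')
g=rect(im,ci,.0475,.45,.58,-.13,.04,.00025)[:,:,::-1]
s=env.snapshot('scene')[0][160:230,220:300,::-1]
g=cv2.resize(np.ascontiguousarray(g),(400,306)); s=cv2.resize(s,(350,306),interpolation=2)
cv2.imwrite('pics/r5.png',np.hstack([g,s]))
E
```

```text
clock: 8.5
tcp_pos: [0.4836, -0.0198, 0.1018]
tool_rot: [[0.829, 0.56, 0.0], [0.56, -0.829, 0.0], [0.0, 0.0, -1.0]]
wrist_force: [0.6, -0.3, -1.3]
grip_width: 0.258
gripper_force: 96.7
[ 0.48364285 -0.01975749  0.10177647] [ 0.6223426  -0.34454403 -1.25211698]
```

View pics/r5.png

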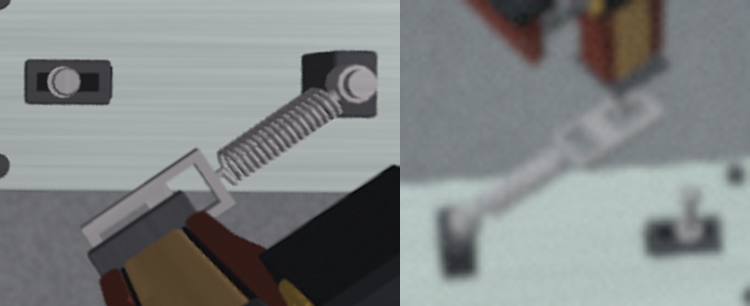

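The hook is over the pull eye (scene inset at (620,105)), within about 2 mm. I trim that and lower gently, watching the force.

```bash
python3 -m handwheel '[-0.0008,-0.0017,0,0,0,0,0.003,0,0,0,0.003,0,0,0,0,0]'|grep -E 'pos|wrist'
python3 -m handwheel '[0,0,0.003,0,0,0,0.002,0,0,0,0,0]'|grep -E 'pos|wrist'
python3 -m handwheel '[0,0,0.002,0,0,0,0.002,0,0,0,0,0]'|grep -E 'pos|wrist'
```

```text
tcp_pos: [0.4815, -0.0188, 0.095]
wrist_force: [-0.1, -0.4, -1.7]
tcp_pos: [0.4815, -0.0188, 0.09]
wrist_force: [-0.1, -0.9, -0.7]
tcp_pos: [0.4816, -0.0188, 0.0861]
wrist_force: [0.8, 0.9, -0.8]
```

```bash
python3 -m handwheel '[0,0,0.002,0,0,0,0.002,0,0,0,0,0]'|grep -E 'pos|wrist'
python3 -m handwheel '[0,-0.004,0,0,0,-0.003,0,0,0,0,0,0,0,0,0,0]'|grep -E 'pos|wrist'
python3 -m handwheel '[0,-0.002,0,0,0,-0.002,0,0,0,0,0,0,0,0,0,0]'|grep -E 'pos|wrist'
```

```text
tcp_pos: [0.4817, -0.0188, 0.0821]
wrist_force: [0.0, 0.5, -2.2]
tcp_pos: [0.4779, -0.0129, 0.0825]
wrist_force: [-0.3, -0.3, -1.0]
tcp_pos: [0.4762, -0.0099, 0.0825]
wrist_force: [1.1, -2.6, -0.8]
```

Contact came at TCP (0.4762,−0.0099) with about 2.8 N, matching the 2.6 N preload, so the puller is hooked. Next I stretch partly and lift.

```bash
python3 -m handwheel '[0,-0.003,-0.001,0,0,-0.003,-0.001,0,0,-0.003,-0.002,0,0,-0.001,-0.002,0,0,0,0,0]'|grep -E 'pos|wrist'
python3 -m handwheel '[0,-0.003,-0.004,0,0,-0.003,-0.004,0,0,-0.003,-0.004,0,0,-0.001,-0.003,0,0,0,0,0]'|grep -E 'pos|wrist'
python3 -m handwheel '[0,-0.003,-0.003,0,0,-0.003,-0.003,0,0,-0.003,-0.002,0,0,-0.001,0,0,0,0,0,0]'|grep -E 'pos|wrist|grip'
```

```text
tcp_pos: [0.4704, -0.0014, 0.0888]
wrist_force: [2.4, -2.8, -3.1]
tcp_pos: [0.4647, 0.0069, 0.1039]
wrist_force: [2.5, -4.3, -3.9]
tcp_pos: [0.4592, 0.0149, 0.1115]
wrist_force: [2.8, -4.8, -5.4]
grip_width: 0.255
gripper_force: 96.9
```

```bash
python3 -m handwheel '[0,-0.003,0,0,0,-0.003,0,0,0,-0.003,0,0,0,0,0,0,0,0,0,0]'|grep -E 'pos|wrist'
python3 -m handwheel '[0.0048,0.0001,0,0.03,0.0048,0.0001,0,0.03,0.0048,0.0001,0,0.03,0.0048,0.0001,0,0.03,0.0048,0.0001,0,0.03]'|grep -E 'pos|wrist'
python3 -m handwheel '[0.0048,0.0001,0,0.03,0.0048,0.0001,0,0.03,0.0048,0.0001,0,0.03,0.0048,0.0001,0,0.03,0.0048,0.0001,0,0.03]'|grep -E 'pos|wrist'
```

```text
tcp_pos: [0.4546, 0.022, 0.1115]
wrist_force: [3.7, -5.7, -4.1]
tcp_pos: [0.475, 0.0337, 0.1113]
wrist_force: [2.9, -5.8, -4.7]
tcp_pos: [0.4966, 0.0421, 0.111]
wrist_force: [2.4, -7.2, -4.0]
```

```bash
python3 -m handwheel '[0.0048,0.0001,0,0.03,0.0048,0.0001,0,0.03,0.0048,0.0001,0,0.03,0.0048,0.0001,0,0.03,0.0048,0.0001,0,0.03]'|grep -E 'pos|wrist'
python3 -m handwheel '[0.0048,0.0001,0,0.03,0.0048,0.0001,0,0.03,0.0048,0.0001,0,0.03,0.0048,0.0001,0,0.03,0.0048,0.0001,0,0.03]'|grep -E 'pos|wrist'
python3 -m handwheel '[0,0,0,0,0,0,0,0]'
python3 - <<'E'
from h import *
im,d,ci=snap('wrist','w6.png')
for z,n in((.056,'a'),(.061,'b')):
    g=rect(im,ci,z,.52,.57,-.13,.04,.00025)[:,:,::-1]; cv2.imwrite('pics/r6%s.png'%n,np.ascontiguousarray(g))
a=cv2.imread('pics/r6a.png');b=cv2.imread('pics/r6b.png'); cv2.imwrite('pics/r6.png',np.vstack([a,b])); print(a.shape)
W=wworld(d,ci);S=W.reshape(-1,3)
Q=S[(np.hypot(S[:,0]-.545,S[:,1]-.0123)<.012)&(S[:,2]>.05)&(S[:,2]<.0585)];print(len(Q),Q.mean(0) if len(Q) else 0)
E
```

```text
tcp_pos: [0.5192, 0.047, 0.1108]
wrist_force: [1.9, -6.6, -4.6]
tcp_pos: [0.5423, 0.0485, 0.1104]
wrist_force: [-0.4, -7.3, -4.5]
clock: 14.9
tcp_pos: [0.5424, 0.0485, 0.1104]
tool_rot: [[1.0, -0.005, -0.004], [-0.005, -1.0, -0.002], [-0.004, 0.002, -1.0]]
wrist_force: [0.4, -7.0, -4.9]
grip_width: 0.254
gripper_force: 96.9
(200, 680, 3)
143 [0.54564165 0.01018201 0.05504358]
```

View pics/r6.png

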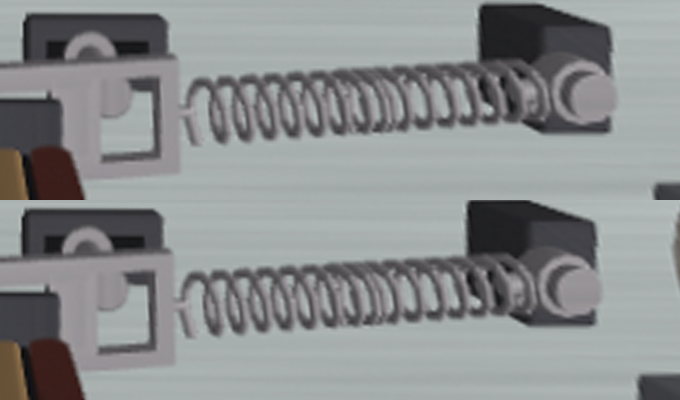

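The picture shows the eye's opening around the post head, but with the head still about 4 mm outward and 3.6 mm sideways of the eye's centre (opening columns 100–158, head's right edge at column 131). I correct that and check with depth.

```bash
python3 -m handwheel '[0.0018,-0.002,0,0,0.0018,-0.002,0,0,0,0,0,0,0,0,0,0]'|grep -E 'pos|wrist'
cat > m.py <<'E'
from h import *
o=env.get_obs(); im,d,ci=snap('wrist'); W=wworld(d,ci);S=W.reshape(-1,3)
print(np.array(o['tcp_pos']).round(4),np.array(o['wrist_force']).round(1))
B=S[(abs(S[:,0]-.546)<.02)&(abs(S[:,1]-.0125)<.025)]
Q=B[(B[:,2]>.0535)&(B[:,2]<.0572)]; print('head',len(Q),np.percentile(Q[:,:2],[2,50,98],axis=0).round(4).tolist() if len(Q) else 0)
T=B[B[:,2]>.0585] if len(Q) else B[B[:,2]>.044]
# ascii: x down (dec), y left (+)
for x in np.arange(.562,.530,-.0015):
    s=''
    for y in np.arange(.030,-.008,-.001):
        k=B[(abs(B[:,0]-x)<.001)&(abs(B[:,1]-y)<.0007)]
        s+= '.' if len(k)==0 else '%x'%int(np.clip(np.median(k[:,2])*1000/5,0,15))
    print('%.4f'%x,s)
E
python3 m.py
```

```text
tcp_pos: [0.5457, 0.0523, 0.1104]
wrist_force: [-0.0, -8.6, -4.3]
[0.5457 0.0523 0.1104] [-0.  -8.6 -4.3]
head 208 [[0.5391, -0.0121], [0.5462, 0.0112], [0.5517, 0.0169]]
0.5620 1111111111111111fffffffffff1ffffffffff
0.5605 1111111111111111111111111111111111ffff
0.5590 cccccccccccccccccccccbcbbbbbbc7111ffff
0.5575 dddccc7cccc2cccccccccc77cc7cccc111ffff
0.5560 3338333833333333333333333383373222ffff
0.5545 383c8ccccc333333333333337cccc37333ffff
0.5530 38cccdccc833333333333333bcc8877333ffff
0.5515 38dcd3cccc33343444744433bcc3373333fffc
0.5500 333cccccc33344aaaaaaa7437bcccc3333fff3
0.5485 33ccccccc8334aaaaaaaaa74bcccc83333aff7
0.5470 338dcccccc83aaaabaaaabaabcccccccbbfffa
0.5455 .ddddcdcccc.aabaababbaaabccccccccbafff
0.5440 dddddccdccc.aaaaaaaabaaabcccccbcccbaf.
0.5425 ddddddddccc..aaabaaaaaa.bccccccbcbb...
0.5410 .dddddccccc....aaaaaaa..bccccc333bbb..
0.5395 .dddddccccc....aa..aa...bccccc333bcb..
0.5380 33.ddddcdcc.............bccccc333bbbb.
0.5365 33..dddcccc.c....cc.....bccccc.333bbb.
0.5350 ....ddddccccccccccccccbcbcccccc333....
0.5335 .....ddcccccccccccccccccccccccc.......
0.5320 .....dccccccccccccccccccccccccc..11...
0.5305 ......dcc...c...ccccccc.cccccc...11...
```

The depth map shows the head centred inside the opening to within about 0.5 mm. I lower it now.

```bash
python3 -m handwheel '[0,0,0.002,0,0,0,0.002,0,0,0,0.002,0,0,0,0,0]'|grep -E 'pos|wrist'
python3 -m handwheel '[0,0,0.002,0,0,0,0.002,0,0,0,0,0]'|grep -E 'pos|wrist'
python3 -m handwheel '[0,0,0.002,0,0,0,0.002,0,0,0,0,0]'|grep -E 'pos|wrist'
python3 m.py
```

```text
tcp_pos: [0.5456, 0.0523, 0.1043]
wrist_force: [-0.5, -8.0, -3.1]
tcp_pos: [0.5457, 0.0523, 0.1004]
wrist_force: [-0.1, -7.7, -2.8]
tcp_pos: [0.5458, 0.0523, 0.0964]
wrist_force: [0.3, -7.8, -3.0]
[0.5458 0.0523 0.0964] [ 0.3 -7.8 -3. ]
head 1164 [[0.5317, -0.0094], [0.5478, 0.0201], [0.5591, 0.036]]
0.5620 111111111111111fffffff1fffffffffffffff
0.5605 1111111111111111111111111111191111ffff
0.5590 aaaaaaaaaaaaaaaaaaaaaaaaaaaaaa5111ffff
0.5575 aaaaa36aaaaa6a66aaaaa6a61aa6aa1111ffff
0.5560 a3333333a33333333333333333333323223fff
0.5545 3a37a73aaa333333333333333a336a3333ffff
0.5530 37aaa33aaa3333333333333339aa6a3333fff9
0.5515 33a7a7aaaaa3333799a7443339aa7a33333ff9
0.5500 3aaaaaaaaaa33aaa998aaa433aaaaaa333fff9
0.5485 .aaaabbaaaaaaaa78aa9aaaa.aaaaaa...fff9
0.5470 .baaaabbbaaaaa88aaaaaaaa.aaaaaaaaaffff
0.5455 aaaaaaabaaaaaa8aaabbaaabaaaaaaaaaaaff8
0.5440 baabbaabaaa.aaabaaaaaaaa4aaaaa6aaaaa98
0.5425 aababaaaaaa..aaaabaaaaaa3aa7aa336aaa98
0.5410 aaaaaaaaaaa...aaaaaaaaa..aaaaa336aaa..
0.5395 ...aaaaaaaa.....47a.aa...aaaaa333aaaa.
0.5380 ...aaaaaaaa......3.......aaaaa333aaaa.
0.5365 ....aaaaaaaaaaa..3..aa...aaaaa333.aaa.
0.5350 .....aaaaaaaaaaaaaaaaaaaaaaaaaa.3.....
0.5335 .....abaaaaaaaaaaaaaaaaaaaaaaaa.......
0.5320 .....aaaaaaaaaaaaaaaaaaaaaaaaaa...1...
0.5305 ......aa.aa.aaaaaaa1..aaaaaaaa....1...
```

```bash
python3 -m handwheel '[0,0,0.002,0,0,0,0.002,0,0,0,0.002,0,0,0,0,0]'|grep -E 'pos|wrist'
python3 -m handwheel '[0,0,0.002,0,0,0,0.002,0,0,0,0.002,0,0,0,0,0]'|grep -E 'pos|wrist'
python3 -m handwheel '[0,0,0,0,0,0,0,0]'|grep -E 'pos|wrist'
python3 m.py
```

```text
tcp_pos: [0.5459, 0.0523, 0.0906]
wrist_force: [-0.2, -8.4, -2.1]
tcp_pos: [0.5461, 0.0523, 0.0847]
wrist_force: [0.4, -8.3, -1.6]
tcp_pos: [0.5462, 0.0523, 0.0849]
wrist_force: [-0.4, -8.3, -1.4]
[0.5462 0.0523 0.0849] [-0.4 -8.3 -1.4]
head 232 [[0.5406, 0.0072], [0.5457, 0.0125], [0.5507, 0.0176]]
0.5620 11111111111111112f111fffff1111ffffffff
0.5605 1111111111115111111111511111151111ffff
0.5590 5285889888889888888888988888881111ffff
0.5575 1995899595159888599915925995595111ffff
0.5560 33333333333333333333333333333332223fff
0.5545 3996396669933333333333333363393333ffff
0.5530 3999993939333333333333333889993333fff8
0.5515 999999999998..aaaaaaa....899999.33fff8
0.5500 999999999999aaaa878aaaaa.899999...fff7
0.5485 99999999999.aa8779a78aaa.999999...fff7
0.5470 99999999999aaa7aaaabaaaa48999998888ff7
0.5455 99999999999aa88aaaaaaaa448999668988ff7
0.5440 99999999999.aaaaaaaaabaa44993339999877
0.5425 99999999999.aaaaaaaaaaaa49999933999877
0.5410 ..999999999...aaaaaaaaa..3999633.8888.
0.5395 ...99999999...444aaa.....9999933.88993
0.5380 ...99999999....33........9999993.88988
0.5365 ...999999999999338.....9.9999993..88..
0.5350 ....999999999999899999989899999.......
0.5335 .....99999999999999999999999999.......
0.5320 .....9999999999999999999999999........
0.5305 ...........999...1119999..............
```

The link is level round the neck with the head above it. Now I ease off the pull.

```bash
python3 -m handwheel '[0,0.001,0.001,0,0,0.001,0,0,0,0.001,0,0,0,0,0,0]'|grep -E 'pos|wrist'
python3 -m handwheel '[0,0.001,0,0,0,0.001,0,0,0,0,0,0,0,0,0,0]'|grep -E 'pos|wrist'
python3 -m handwheel '[0,0.002,0,0,0,0.001,0,0,0,0,0,0,0,0,0,0]'|grep -E 'pos|wrist'
```

```text
tcp_pos: [0.5462, 0.0493, 0.084]
wrist_force: [-0.2, -7.2, -0.8]
tcp_pos: [0.5464, 0.048, 0.084]
wrist_force: [-1.1, -5.2, -1.3]
tcp_pos: [0.5473, 0.046, 0.0841]
wrist_force: [0.0, 1.2, -2.2]
```

```bash
python3 -m handwheel '[-0.0005,0.003,0,0,-0.0005,0.003,0,0,-0.0005,0.002,0,0,0,0.002,0,0,0,0,0,0]'|grep -E 'pos|wrist'
python3 -m handwheel '[0,0,-0.002,0,0,0,-0.002,0,0,0,0,0]'|grep -E 'pos|wrist'
python3 -m handwheel '[0,0,-0.002,0,0,0,-0.002,0,0,0,0,0]'|grep -E 'pos|wrist'
```

```text
tcp_pos: [0.5469, 0.0351, 0.0846]
wrist_force: [-0.5, 0.8, -0.1]
tcp_pos: [0.5469, 0.0356, 0.0888]
wrist_force: [-0.4, -0.3, -1.4]
tcp_pos: [0.5468, 0.0356, 0.0927]
wrist_force: [-0.0, 0.0, -0.7]
```

```bash
python3 -m handwheel '[0,0,-0.003,0,0,0,-0.003,0,0,0,-0.004,0,0,0,0,0]'|grep -E 'pos|wrist'
python3 -m handwheel '[0,0,-0.02,0,0,0,-0.03,0,0,0,-0.04,0,0,0,-0.02,0,0,0,0,0]'
python3 m.py | tail -22
```

```text
tcp_pos: [0.5471, 0.0355, 0.1031]
wrist_force: [-0.6, 0.0, -1.9]
clock: 20.7
tcp_pos: [0.5489, 0.0355, 0.2156]
tool_rot: [[1.0, -0.005, 0.007], [-0.005, -1.0, -0.0], [0.007, 0.0, -1.0]]
wrist_force: [-0.5, -0.7, 0.0]
grip_width: 0.257
gripper_force: 96.8
0.5620 fffffffffffff1111111111111111111111111
0.5605 fffffffffffffffff111111111111111111111
0.5590 fffffffffffffffff555511558881888885111
0.5575 ffffffff999999599515211995991899998111
0.5560 3333ffff689883533333333333332333633222
0.5545 39689fff99999983339.9.3693336989993333
0.5530 989999ff9999998..............999999...
0.5515 ..9989ff9998998.99aaa........989999...
0.5500 ..9989ff999999aaa99aaa44.....999989...
0.5485 ..9999ff99999aa966668aa733333689999...
0.5470 338999ff9999aabaaaaaaaaa43333689999888
0.5455 339998ff9999abbbaaaabba743333999999898
0.5440 ffffffff99999aaaaaaabaaa433336999999.8
0.5425 ffffffff99999aabbaabbaaa33333383699..8
0.5410 ffffffff99999aaabaaaaaa..3333396699..8
0.5395 ffffffff999889aaaaa.aa.....33989999...
0.5380 ffffffff9999998..aa........33399399...
0.5365 fffffff99999998............33363699...
0.5350 8fff9999999899989898888899888563699...
0.5335 99999999889999999999999999999999999...
0.5320 18589999988998999998999999998999999...
0.5305 111..........8.............1511111....
```

The link sits round the neck, with its 12 mm bar against the outer side of the post and the head on top. Next I return the puller to the stand.

```bash
python3 -m handwheel '[-0.0168,-0.0373,0.002,0,-0.0168,-0.0373,0.002,0,-0.0168,-0.0373,0.002,0,-0.0168,-0.0373,0.002,0,-0.0168,-0.0373,0.002,0]' >/dev/null
python3 -m handwheel '[0,0,0,-0.117,0,0,0,-0.117,0,0,0,0,0,0,0,0,0,0,0,0]'
cat > s.py <<'E'
from h import *
im,d,ci=snap('wrist'); S=wworld(d,ci).reshape(-1,3); m=(abs(S[:,0]-.467)<.06)&(abs(S[:,1]-.221)<.06)
for a,b in((.062,.07),(.068,.08),(.08,.135)):
    Q=S[m&(S[:,2]>a)&(S[:,2]<b)]
    if len(Q)>5:
        r=cv2.minAreaRect((Q[:,:2]*1000).astype(np.float32)); print(a,len(Q),Q.mean(0).round(4),np.round(r[0],1),np.round(r[1],1),r[2])
for n in('top','scene'):
    im,d,ci=snap(n); S=world(d,ci).reshape(-1,3); m=(abs(S[:,0]-.467)<.055)&(abs(S[:,1]-.221)<.055)
    Q=S[m&(S[:,2]>.064)&(S[:,2]<.0715)]; r=cv2.minAreaRect((Q[:,:2]*1000).astype(np.float32)); print(n,np.round(r[0],1),np.round(r[1],1),r[2])
E
python3 s.py
```

```text
clock: 21.75
tcp_pos: [0.4631, 0.222, 0.2016]
tool_rot: [[0.975, 0.224, -0.001], [0.224, -0.975, -0.0], [-0.001, 0.0, -1.0]]
wrist_force: [0.6, -0.1, -1.6]
grip_width: 0.255
gripper_force: 96.8
0.062 4495 [0.4735 0.2242 0.0667] [466.8 223. ] [74.1 74.8] 13.02174186706543
0.068 173 [0.4737 0.222  0.0683] [471.7 224.1] [62.1 73.7] 11.81108570098877
top [467.7 221. ] [75.  74.4] 12.768425941467285
scene [464.6 221.3] [78.6 76.2] 13.31667709350586
```

```bash
python3 -m handwheel '[0.0036,0.0008,0.01,0,0,0,0.03,0,0,0,0.03,0,0,0,0.01,0,0,0,0,0]'|grep -E 'pos|wrist'
python3 -m handwheel '[0,0,0.005,0,0,0,0.005,0,0,0,0.005,0,0,0,0,0]'|grep -E 'pos|wrist'
python3 -m handwheel '[0,0,0.007,0,0,0,0.007,0,0,0,0.006,0,0,0,0,0]'|grep -E 'pos|wrist'
python3 -m handwheel '[0,0,0.0025,0,0,0,0,0,0,0,0,0]'|grep -E 'pos|wrist'
```

```text
tcp_pos: [0.466, 0.222, 0.1208]
wrist_force: [-0.2, 0.1, -0.9]
tcp_pos: [0.4671, 0.2225, 0.1073]
wrist_force: [-0.4, -0.1, -1.2]
tcp_pos: [0.4663, 0.2222, 0.0863]
wrist_force: [-0.7, 0.3, -1.5]
tcp_pos: [0.4673, 0.2226, 0.085]
wrist_force: [0.3, 0.5, -1.8]
```

Free so far; about 8 mm more until the guard meets the wood.

```bash
python3 -m handwheel '[0,0,0.003,0,0,0,0.003,0,0,0,0,0]'|grep -E 'pos|wrist'
python3 -m handwheel '[0,0,0.0015,0,0,0,0,0,0,0,0,0]'|grep -E 'pos|wrist'
python3 -m handwheel '[0,0,0.0008,0,0,0,0,0,0,0,0,0]'|grep -E 'pos|wrist'
```

```text
tcp_pos: [0.4668, 0.2224, 0.0785]
wrist_force: [-0.5, -1.3, -1.4]
tcp_pos: [0.4672, 0.2225, 0.0774]
wrist_force: [0.2, 0.8, -1.0]
tcp_pos: [0.4672, 0.2225, 0.0766]
wrist_force: [0.4, 0.2, -0.8]
```

```bash
python3 -m handwheel '[0,0,0.0005,0,0,0,0,0,0,0,0,0]'|grep -E 'pos|wrist'
python3 -m handwheel '[0,0,0.0004,0,0,0,0,0,0,0,0,0]'|grep -E 'pos|wrist'
```

```text
tcp_pos: [0.4672, 0.2225, 0.0761]
wrist_force: [-0.2, 0.3, -1.2]
tcp_pos: [0.4672, 0.2225, 0.0757]
wrist_force: [0.0, 0.5, -0.3]
```

```bash
python3 -m handwheel '[0,0,0.0004,0,0,0,0,0,0,0,0,0]'|grep -E 'pos|wrist'
python3 -m handwheel '[0,0,0.0004,0,0,0,0,0,0,0,0,0]'|grep -E 'pos|wrist'
```

```text
tcp_pos: [0.4673, 0.2226, 0.0757]
wrist_force: [-1.2, -1.1, 5.4]
tcp_pos: [0.4674, 0.2226, 0.0757]
wrist_force: [-2.8, 0.5, 9.8]
```

The guard is on the wood. I relieve the pressure, release and withdraw.

```bash
python3 -m handwheel '[0,0,-0.0006,0,0,0,0,0]' - 5 |grep -E 'pos|wrist'
python3 -m handwheel '[0,0,0,0,0,0,0,0,0,0,0,0,0,0,0,0,0,0,0,0]' 0.6|grep -E 'pos|wrist|grip'
python3 -m handwheel '[0,0,-0.02,0,0,0,-0.03,0,0,0,-0.04,0,0,0,-0.04,0,0,0,0,0]' 1
python3 -m handwheel '[-0.04,0,0,0,-0.04,0,0,0,0,0,0,0]'|grep pos
python3 - <<'E'
from h import *
for n in('top','scene','wrist'):
    im,d,ci=snap(n); S=(wworld if n=='wrist' else world)(d,ci).reshape(-1,3); m=(abs(S[:,0]-.467)<.05)&(abs(S[:,1]-.221)<.05)
    for a,b in((.064,.0695),(.0705,.078),(.132,.15)):
        Q=S[m&(S[:,2]>a)&(S[:,2]<b)]
        if len(Q)>5:
            r=cv2.minAreaRect((Q[:,:2]*1000).astype(np.float32)); print(n,a,len(Q),Q.mean(0).round(4),np.median(Q[:,2]).round(4),np.round(r[0],1),np.round(r[1],1),round(r[2],1))
    B=S[(abs(S[:,0]-.546)<.015)&(abs(S[:,1]-.0125)<.04)&(S[:,2]>.04)&(S[:,2]<.07)]
    h=B[B[:,2]>.0505]; print(' head',len(h),h.mean(0).round(4),'link z',np.median(B[B[:,2]<.0495][:,2]))
E
```

```text
tcp_pos: [0.4671, 0.2225, 0.0753]
wrist_force: [-1.0, -0.0, -0.6]
tcp_pos: [0.4673, 0.2225, 0.0755]
wrist_force: [-0.0, 0.9, -0.2]
grip_width: 0.6
gripper_force: 0.0
clock: 26.8
tcp_pos: [0.4709, 0.2238, 0.2109]
tool_rot: [[0.974, 0.227, 0.01], [0.227, -0.974, 0.003], [0.01, -0.001, -1.0]]
wrist_force: [0.8, 0.6, 0.6]
grip_width: 0.992
gripper_force: 0.0
tcp_pos: [0.3827, 0.2026, 0.204]
top 0.064 411 [0.4777 0.2231 0.0675] 0.0677 [471.8 221.8] [65.9 75. ] 13.4
top 0.0705 145 [0.4672 0.2153 0.0723] 0.0718 [473.5 222.6] [61.  70.3] 13.9
top 0.132 167 [0.4682 0.2167 0.1394] 0.1397 [468.6 217.5] [26.3 26.6] 13.2
 head 30 [0.5464 0.005  0.0549] link z 0.04640630421163495
scene 0.064 330 [0.4749 0.22   0.0676] 0.0678 [464.4 221. ] [78.7 75.7] 12.5
scene 0.0705 137 [0.4737 0.2148 0.0726] 0.0722 [466.7 220.4] [71.2 73.6] 14.8
scene 0.132 112 [0.4689 0.2169 0.1395] 0.14 [467.6 217.6] [26.8 25.6] 11.9
 head 34 [0.5453 0.0025 0.0539] link z 0.046824404392977866
wrist 0.064 4758 [0.4661 0.224  0.0669] 0.0669 [466.6 222.9] [74.1 74.8] 13.2
wrist 0.0705 241 [0.46   0.2232 0.0712] 0.0712 [467.4 219.5] [36.5 37.9] 13.3
wrist 0.132 1350 [0.4672 0.2195 0.1387] 0.1388 [467.3 219.3] [25.6 25.8] 13.2
 head 104 [0.5447 0.0077 0.0536] link z 0.045475168695285714
```

```bash
python3 -c "
from workcell import env
print(env.finish_job())"
```

```text
the job is handed in; nothing more can be done
None
```

The job is handed in after about 27 s on the robot's clock: the spring's inner eye sits round the post's neck below the head, and the puller stands upright in its stand with the guard on the wood. I checked both by depth images before handing in; the hand-in gave no verdict.

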